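Start a self-tapping wing screw in a cast holder

TASK

The clamp bar over the plaster cast is held by only one wing screw. Take the loose wing screw from the wooden stand, stand its point in the empty hole of the bar and, pressing down firmly while turning it clockwise, make it cut its first 4 mm of thread into the wood below; then let go and leave it standing upright. Never press harder than 35 N or the wood splits, and leave the other things where they are.

Things in the scene. Friction and masses are not known exactly. Their poses are not given: they have to be found in the camera images.
- screw: The loose steel wing screw to be driven, about 60 g; origin at its very point, z axis up from point to head. Point: a cone 9 mm long, widening from 2 to 12 mm diameter; then a shank 12 mm in diameter up to z = 34 mm, and the wing head from z = 34 to 64 mm. It starts point down in one of the stand's two holes, point 10 mm above the table.
- wing (a point): A point in the wing screw's flat wing head where it is well gripped, on the screw's axis 55 mm above its point. The wing is 30 mm long along its x axis, 12 mm thick along its y axis and 30 mm tall; axes as the screw's.
- pilot (a point): Centre of the empty hole in the clamp bar at the bar's top face, 60 mm above the table, z axis up. The hole is 13.5 mm in diameter with a chamfered mouth, through the 12 mm thick bar, loose for the shank and holding it upright. Unstarted, the screw stands with its point about 20 mm below this point.
- wood: The wood round the pilot hole; its origin is where the screw's point bears, on the axis 20 mm below the bar's top, and sinks as thread is cut. It yields elastically from about 6 N on, 1 mm per 7 N. Turned clockwise from above, the screw feeds 6 mm a turn, but only above about 14 N of push (18 to 24 N is right), after catching within at most a quarter turn; with less it just spins; a push alone gains nothing.
- holder: The cast holder, fixed: a wooden board 130 x 190 x 12 mm with two wooden posts, a plaster cast between them and an aluminium bar 34 x 176 x 12 mm on top along its y axis (top at 60 mm). Origin on the table under the bar's middle. The empty hole is at y = +65 mm; a fixed wing screw, already home, is at y = -65 mm, its head reaching 94 mm above the table.
- rack: The wooden screw stand, fixed: 56 x 156 x 30 mm (x, y, z), origin under its centre, with two upright holes 14 mm in diameter and 20 mm deep at y = +50 and -50 mm. One holds the wing screw, the other the knurled screw.
- knurled_screw: Another steel screw with the same shank but a round knurled head, 22 mm diameter, 56 mm tall overall; stands in the other hole of the stand; leave it alone. Origin at its point, z axis up.
- jar_a: A small stain jar with a lid, 42 mm diameter, 58 mm tall, origin under its base; leave it alone.
- jar_b: A second such jar; leave it alone.
- jar_c: A third such jar; leave it alone.
- mug: A white mug, 80 mm diameter, 95 mm tall, origin under its base; leave it alone.
- dental_model: A plaster dental model about 62 x 72 x 63 mm, origin under its base; leave it alone.
- brush: A brush lying on the table, origin on its underside; leave it alone.
Not all that is in view belongs to the job. What is shaped like the screw but purple is not meant.

How it is judged:
By the outcome, as a careful person would: the job done as asked, in the order asked, and still so for the second after the job is handed in, with the robot touching nothing.
It also fails if it takes over 72 s, if anything falls off the work surface, if the arm or the gripper's body presses on something with over 40 N, if the wrist force passes 120 N, or if a joint passes its speed limit or range.

ROBOT

A 6-joint arm with a two-finger parallel gripper is mounted at the origin on the work surface. World frame = base frame: x ahead of the robot, y to its left, z up, the work surface at z = 0. Lengths are in m, angles in degrees, forces in N, time in s.
With the tool pointing down it reaches from about 0.25 to 0.725 m from the base axis. Payload 9.7 kg.
Tool frame: the origin (TCP) lies midway between the tips of the shut fingers; the grasp point (between the pads) lies 19 mm behind it (grip_point_offset is the distance from the TCP to the grasp point, in m); y points along the fingers, z is the direction in which the jaws open and shut, and the axes are right-handed (so a half turn about y gives the same grasp; the last joint's range is limited). The gripper opens to 85 mm and grips with 20 to 120 N. Pads are 22 mm wide; open, the fingers measure 114 mm over their backs; the gripper's body (76 mm by 85 mm) begins 54 mm behind the grasp point. The pads swing forward as they close: fully open they stand 13 mm farther back than shut.
Start: joints at [-63.885, 4.979, 10.078, 95.1, 0, 90], TCP at [0.242, -0.494, 0.231] pointing down, gripper open.
Joint ranges: [-179.16, 179.16], [-48.56, 103.87], [-65.8, 70.77], [-126.05, 130.52], [-82.76, 87.17], [-180, 180]. Speed limits (degrees/s): [127.2, 127.2, 147.25, 180, 180, 180].

INTERFACE

Orientations are given as [roll, pitch, yaw] about the fixed x, y, z axes, in that order (R = Rz(yaw) Ry(pitch) Rx(roll)).
In Python, from workcell import get_obs, camera, job_done, grip_point_offset gives the robot as it stands.
- The arm moves only by the tool move_arm, never from a script. Its argument "deltas" is a list that holds one entry, the list of rows, each a list of 4 numbers: the shift along the tool's x, y, z in m, then the turn about the tool's y in degrees. A call has 1 to 5 rows; each row is the pose to reach, as a shift and turn from the pose commanded when the call began, along the tool's axes at that moment; what a row does not reach only later rows make up. A row lasts 1/10 s, in which the tool goes at most 50 mm and 8.59 degrees, less where a joint would pass 70% of its speed; a pose out of reach is approached as far as the arm can. A call with a gripper value outside its range is refused whole. "claw" is the finger opening in m, from 0 to 0.0854, set as the call begins (left out, the last holds). The fingers move at their own pace and stop on an object; "newtons" is the grip in N (left out, the last holds). Time passes only in rows, so rows that repeat a pose let the fingers close. It gives the time, the measured TCP pose, the force and the opening at its end, in the units of the state.
- get_obs(): the state, without advancing time (a new reading comes with each control period).
- camera(name): name is "scene" or "top" or "wrist"; returns a dict with "color" (384x512x3 uint8, blue, green, red), "range_z" (384x512 float32, m along the optical axis (not along the pixel's ray), 0 where there is no reading), "fx", "fy", "cx", "cy" (pixels), "T" (4x4, takes a point from camera to world coordinates). Camera axes: x right, y down, z forward; pixel columns grow to the right and rows downward; lengths in m; the calibration is good to about 2 mm. A picture is of the moment at which its call begins.
- job_done(): hands the job in, once; it reports no verdict.
The state is a dict: "time": time; "q": joint angles; "qd": joint speeds; "joint_efforts": joint torques, N m; "ee_pos": TCP position; "tcp_rot": TCP orientation; "wrist_force": force on the tool from outside, world axes, zero at the start; "torque": the same for the moment, N m; "opening": finger opening in m.
Only numpy, scipy, OpenCV 4.12 (cv2) and the standard library are available. Lean on these libraries where they do the work, as an engineer would, in place of code of your own. Each camera call takes 0.05 s, during which the arm holds its last target. There are 200 camera calls.

## Working session

There is one attempt and no reset: what is moved stays moved. The work goes in short steps, Python scripts to look and compute and a tool call to move; the robot and the scene stay as the last step left them, time stands still between calls to the robot, and variables do not carry over. Pictures are saved under pics/ and viewed, about 8 in all and at most 12, crops included, and the job is handed in when it is done.

Besides the shell and the picture viewer there is one more tool, called after "Call:" as name(argument=value, ...), one argument or row to a line, values as JSON. move_arm: Moves the arm, as the interface text tells. Its arguments: {"type":"object","properties":{"deltas":{"type":"array"},"claw":{"type":"number"},"newtons":{"type":"number"}},"required":["deltas"]}

```bash
mkdir -p pics; ls
cat > h.py <<'E'
import numpy as np, cv2
from workcell import get_obs, camera, job_done, grip_point_offset
def snap(n,f):
    c=camera(n); cv2.imwrite(f'pics/{f}.png',c['color']); np.savez(f'pics/{f}.npz',**c); return c
def P(c,u,v,z=None):
    z=c['range_z'][int(v),int(u)] if z is None else z
    T=np.array(c['T']); return (T@[(u-c['cx'])/c['fx']*z,(v-c['cy'])/c['fy']*z,z,1])[:3]
def plane(c,u,v,h):
    T=np.array(c['T']); d=T[:3,:3]@[(u-c['cx'])/c['fx'],(v-c['cy'])/c['fy'],1]
    return T[:3,3]+d*(h-T[2,3])/d[2]
E
python3 - <<'E'
from h import *
a=snap('top','top1'); b=snap('scene','scene1')
o=get_obs(); print(o, grip_point_offset, np.array(a['T'])[:3,3],a['fx'])
cv2.imwrite('pics/both.png',cv2.resize(np.vstack([a['color'],b['color']]),None,fx=.78,fy=.78))
E
```

```text
pics
{'time': 0.1, 'q': array([-6.38871844e+01,  5.00746237e+00,  1.00401871e+01,  9.51010930e+01,
        1.47213278e-03,  9.00010586e+01]), 'qd': array([-0.05152718, -0.0258473 ,  0.12699301, -0.18793713,  0.09680147,
       -0.05926505]), 'joint_efforts': array([ 7.39181050e-04, -5.21563697e+01,  4.65652442e+01,  1.60158245e-02,
       -4.18092995e-06,  2.53329551e-05]), 'ee_pos': array([ 0.2419909 , -0.49366871,  0.23066933]), 'tcp_rot': array([-9.00683682e+01,  1.47086852e-03, -1.53888245e+02]), 'wrist_force': array([ 0.80905628, -0.42387858,  0.14766741]), 'torque': array([ 0.01466968, -0.02335619,  0.02819538]), 'opening': 0.08546637015542709} 0.0187 [0.40669734 0.00687365 1.14302904] 390.4431874060422
```

View pics/top1.png

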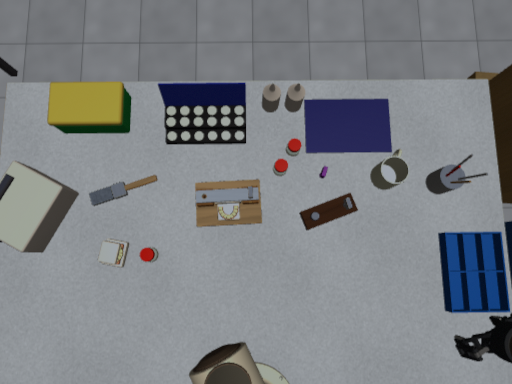

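View pics/scene1.png

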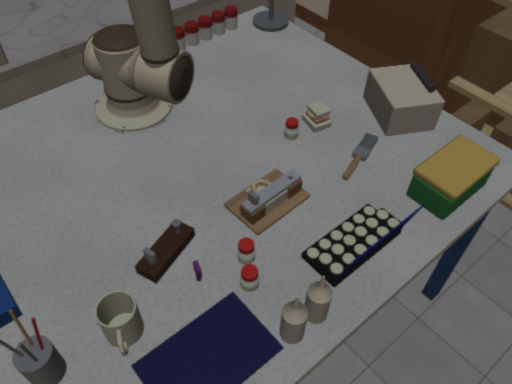

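The top view shows the rack at (328,211) and the holder at (228,203). These could be taken for the wanted screw:
- Wing head at (349,203) on the rack.
- Round knurled head at (315,216) on the rack.
- Fixed wing screw at (250,194) on the bar.
- Purple lookalike at (324,172).

By the description, the flat wing at (349,203) is the one. The empty hole is at (205,196). A close crop will check this.

Run:
```python
from h import *
a=dict(np.load('pics/top1.npz'))
im=a['color']
A=cv2.resize(im[165:235,185:270],None,fx=7,fy=7,interpolation=cv2.INTER_CUBIC)[:420]
B=cv2.resize(im[185:235,295:365],None,fx=8.4,fy=8.4,interpolation=cv2.INTER_CUBIC)
A=cv2.resize(im[175:230,190:265],None,fx=5.2,fy=5.2,interpolation=cv2.INTER_CUBIC)
B=cv2.resize(im[185:240,295:370],None,fx=5.2,fy=5.2,interpolation=cv2.INTER_CUBIC)
cv2.imwrite('pics/crop1.png',np.hstack([A,B]))
for u,v,h in [(205,196,.06),(250,194,.094),(349,203,.074),(315,216,.066)]:print(u,v,plane(a,u,v,h),P(a,u,v))
```

```text
205 196 [0.57425059 0.12615116 0.06      ] [0.57649632 0.12774985 0.04548406]
250 194 [5.73271057e-01 1.22847688e-04 9.40000000e-02] [5.72728170e-01 1.44849496e-04 9.74189314e-02]
349 203 [ 0.54850137 -0.27363988  0.074     ] [ 0.54898339 -0.2745934   0.07036618]
315 216 [ 0.51418947 -0.17952433  0.066     ] [ 0.51431371 -0.17973978  0.06475509]
```

View pics/crop1.png

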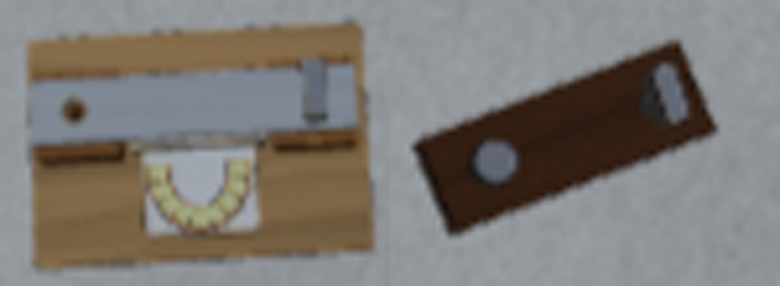

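The crop confirms it: the flat wing head is at full-image (349,203), long along the rack's x. The round knurled head is at the rack's other end, and the empty hole is at (204,196). Next I move above the wing.

Call:
move_arm(
  deltas=[
    [[-0.045,0.006,-0.008,1],[-0.09,0.014,-0.016,2],[-0.135,0.022,-0.024,3],[-0.18,0.03,-0.032,3.6],[-0.225,0.038,-0.04,3.6]],
  ],
  claw=0.06,
  newtons=60,
)

```text
time: 0.6
ee_pos: [0.4276, -0.3575, 0.1927]
tcp_rot: [-90.0, -0.0, -157.5]
wrist_force: [0.1, -0.7, -0.2]
opening: 0.0599
```

Call:
move_arm(
  deltas=[
    [[-0.045,0.012,-0.01,0],[-0.09,0.025,-0.02,0],[-0.13,0.038,-0.029,0],[-0.145,0.043,-0.032,0],[-0.145,0.043,-0.032,0]],
  ],
)

```text
time: 1.1
ee_pos: [0.5489, -0.2722, 0.1485]
tcp_rot: [-90.1, -0.1, -157.3]
wrist_force: [-0.6, -0.2, 1.0]
opening: 0.0598
```

Run:
```python
from h import *
a=snap('wrist','w1'); o=get_obs(); print(o['ee_pos'],o['tcp_rot'],o['q'],np.array(a['T']).round(3),a['fx'])
```

```text
[ 0.54812053 -0.27332891  0.14949858] [-9.00663953e+01 -7.72142142e-02 -1.57401939e+02] [-2.64969340e+01  1.28279147e+01  9.85925534e+00  8.71320824e+01
 -1.48820583e-02  1.30905063e+02] [[ 0.386 -0.882 -0.272  0.618]
 [-0.923 -0.369 -0.112 -0.243]
 [-0.001  0.294 -0.956  0.29 ]
 [ 0.     0.     0.     1.   ]] 345.19308589737426
```

View pics/w1.png

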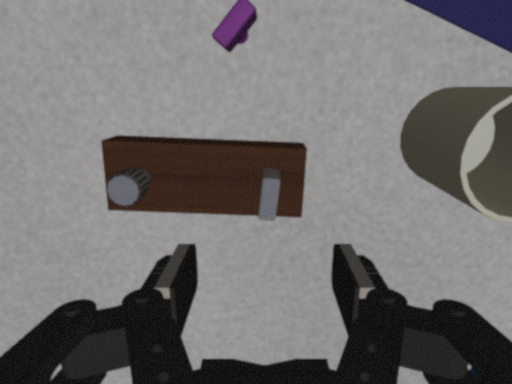

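The wrist view shows the wing head at about (269,195), with the round knurled head at (125,187) and the purple lookalike at (236,24). I'll measure the wing's top face from depth.

Run:
```python
from h import *
a=dict(np.load('pics/w1.npz'))
def cl(u0,u1,v0,v1,zl,zh):
    q=np.array([P(a,u,v) for v in range(v0,v1) for u in range(u0,u1)]); 
    q=q[(q[:,2]>zl)&(q[:,2]<zh)]; return q
q=cl(245,295,150,235,.066,.085); r=cv2.minAreaRect((q[:,:2]*1000).astype('f4')); print(len(q),np.median(q,0),r)
k=cl(95,160,160,215,.058,.08); print(cv2.minAreaRect((k[:,:2]*1000).astype('f4')),np.median(k,0))
T=np.array(a['T'])
for p in [(.548,-.273,.074),(.548,-.273,.03)]:
    c=np.linalg.inv(T)@[*p,1]; print(a['fx']*c[0]/c[2]+a['cx'],a['fy']*c[1]/c[2]+a['cy'])
```

```text
792 [ 0.55386516 -0.27354298  0.07299555] ((552.5665893554688, -274.02008056640625), (29.89145851135254, 12.00521469116211), 16.103618621826172)
((517.6712646484375, -180.62294006347656), (23.55410385131836, 23.61827278137207), 34.84659194946289) [ 0.51899948 -0.18132087  0.06481967]
265.04190941961633 205.5371024240297
264.975828556552 186.97908328212088
```

Wing measured at (0.5526, -0.274), size 30x12 mm. The screw's turn axis must be well centred, so I'll rotate the tool half a turn. That also sets the last joint up for the long clockwise turn. A second measurement from the opposite side will cancel the camera's calibration error.

Call:
move_arm(
  deltas=[
    [[-0.003,0,0.0025,-8.5],[-0.003,0,0.0025,-17],[-0.003,0,0.0025,-25.5],[-0.003,0,0.0025,-34],[-0.003,0,0.0025,-42.5]],
  ],
)

```text
time: 1.65
ee_pos: [0.5508, -0.2765, 0.1513]
tcp_rot: [-89.9, -0.0, -114.7]
wrist_force: [0.2, -0.0, 0.6]
opening: 0.0599
```

Call:
move_arm(
  deltas=[
    [[0,0,0,-8.5],[0,0,0,-17],[0,0,0,-25.5],[0,0,0,-34],[0,0,0,-42.5]],
  ],
)

```text
time: 2.15
ee_pos: [0.5507, -0.2766, 0.1513]
tcp_rot: [-90.0, -0.1, -72.3]
wrist_force: [0.2, 0.4, 0.1]
opening: 0.0599
```

Call:
move_arm(
  deltas=[
    [[0,0,0,-8.5],[0,0,0,-17],[0,0,0,-25.5],[0,0,0,-34],[0,0,0,-42.5]],
  ],
)

```text
time: 2.65
ee_pos: [0.5508, -0.2765, 0.1513]
tcp_rot: [-90.0, -0.1, -29.8]
wrist_force: [-0.1, 1.2, 0.3]
opening: 0.0602
```

Call:
move_arm(
  deltas=[
    [[0,0,0,-8.5],[0,0,0,-17],[0,0,0,-25.5],[0,0,0,-34],[0,0,0,-42.5]],
  ],
)

```text
time: 3.15
ee_pos: [0.5507, -0.2766, 0.1513]
tcp_rot: [-90.0, -0.0, 12.7]
wrist_force: [0.5, -1.4, -0.7]
opening: 0.0599
```

Call:
move_arm(
  deltas=[
    [[0,0,0,-6.5],[0,0,0,-6.5],[0,0,0,-6.5],[0,0,0,-6.5]],
  ],
)

```text
time: 3.55
ee_pos: [0.5515, -0.2755, 0.1507]
tcp_rot: [-90.0, -0.0, 18.8]
wrist_force: [-0.3, 0.8, 0.0]
opening: 0.06
```

Run:
```python
from h import *
a=snap('wrist','w2'); o=get_obs(); print(o['ee_pos'],o['tcp_rot'],o['q'])
v,u=np.mgrid[0:384,0:512]; T=np.array(a['T']); z=a['range_z']
q=np.stack([(u-a['cx'])/a['fx']*z,(v-a['cy'])/a['fy']*z,z],-1)@T[:3,:3].T+T[:3,3]
for nm,c,r,zl,zh in [('wing',(.552,-.274),.028,.066,.085),('knurl',(.516,-.18),.022,.058,.08)]:
    m=(np.hypot(q[...,0]-c[0],q[...,1]-c[1])<r)&(q[...,2]>zl)&(q[...,2]<zh)
    print(nm,m.sum(),cv2.minAreaRect((q[m][:,:2]*1000).astype('f4')),np.median(q[m],0))
```

```text
[ 0.55165139 -0.27537663  0.15054004] [-9.00117232e+01 -8.88126028e-03  1.88640417e+01] [-2.65268432e+01  1.32821393e+01  1.05112128e+01  8.72144906e+01
 -1.91013104e-03 -4.53908842e+01]
wing 763 ((551.8912963867188, -273.6829528808594), (29.518810272216797, 12.02113151550293), 15.864356994628906) [ 0.55064694 -0.27401165  0.07303029]
knurl 934 ((517.349609375, -180.21392822265625), (24.111003875732422, 23.693283081054688), 83.00603485107422) [ 0.51679844 -0.18163152  0.06480185]
```

Both views agree on (0.552, -0.274) with the long axis at 16°. Next I descend and check before gripping.

Call:
move_arm(
  deltas=[
    [[0.001,0.025,0.0012,2.9],[0.001,0.05,0.0012,2.9],[0.001,0.075,0.0012,2.9],[0.001,0.095,0.0012,2.9],[0.001,0.1045,0.0012,2.9]],
  ],
  claw=0.04,
)

```text
time: 4.1
ee_pos: [0.5516, -0.2731, 0.0437]
tcp_rot: [-89.9, 0.1, 16.0]
wrist_force: [-0.7, 0.1, 0.0]
opening: 0.0402
```

Call:
move_arm(
  deltas=[
    [[0,0,0,0],[0,0,0,0]],
  ],
)

```text
time: 4.3
ee_pos: [0.5529, -0.2737, 0.0468]
tcp_rot: [-90.0, -0.0, 16.1]
wrist_force: [-0.6, 0.2, 0.4]
opening: 0.0399
```

Run:
```python
from h import *
a=snap('wrist','w3'); o=get_obs(); print(o['ee_pos'],o['tcp_rot'],o['wrist_force'])
```

```text
[ 0.55310423 -0.27385655  0.04717297] [-9.00702126e+01 -7.44317894e-02  1.60948332e+01] [ 0.38542683 -0.83343727 -0.34515851]
```

View pics/w3.png

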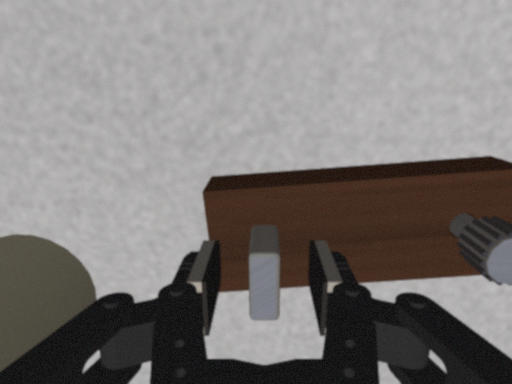

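The fingers straddle the wing, which sits at about (265,270), and nothing is touching. A small centring correction, then I close.

Call:
move_arm(
  deltas=[
    [[-0.0007,0,0,0],[-0.0007,0,0,0],[-0.0007,0,0,0]],
  ],
)

```text
time: 4.65
ee_pos: [0.552, -0.2738, 0.0463]
tcp_rot: [-90.0, -0.0, 16.1]
wrist_force: [0.1, -0.2, -0.6]
opening: 0.0398
```

Call:
move_arm(
  deltas=[
    [[0,0,0,0],[0,0,0,0],[0,0,0,0],[0,0,0,0],[0,0,0,0]],
  ],
  claw=0.0,
  newtons=80,
)

```text
time: 5.15
ee_pos: [0.5519, -0.2738, 0.0459]
tcp_rot: [-90.0, -0.0, 16.1]
wrist_force: [0.8, -0.0, 1.7]
opening: 0.0106
```

Gripped. Now I lift and carry it to above the hole.

Call:
move_arm(
  deltas=[
    [[0,-0.015,0,0],[0,-0.04,0,0],[0,-0.07,0,0],[0,-0.1,0,0],[0,-0.12,0,0]],
  ],
)

```text
time: 5.65
ee_pos: [0.5521, -0.2738, 0.1693]
tcp_rot: [-90.1, -0.1, 16.1]
wrist_force: [0.6, -0.2, -1.2]
opening: 0.0106
```

Call:
move_arm(
  deltas=[
    [[0.01,0,0.029,0],[0.024,0,0.068,0],[0.04,0,0.112,0],[0.055,0,0.155,0],[0.07,0,0.197,0]],
  ],
)

```text
time: 6.15
ee_pos: [0.5641, -0.0632, 0.1669]
tcp_rot: [-90.0, -0.0, 16.1]
wrist_force: [0.4, 0.2, -0.8]
opening: 0.0106
```

Call:
move_arm(
  deltas=[
    [[0.015,0,0.042,0],[0.03,0,0.084,0],[0.045,0,0.126,0],[0.059,0,0.165,0],[0.065,0,0.182,0]],
  ],
)

```text
time: 6.65
ee_pos: [0.576, 0.1311, 0.1666]
tcp_rot: [-90.0, -0.0, 16.3]
wrist_force: [0.4, -0.6, -1.6]
opening: 0.0108
```

Call:
move_arm(
  deltas=[
    [[0,0,0,0],[0,0,0,0]],
  ],
)

```text
time: 6.85
ee_pos: [0.5762, 0.1275, 0.1662]
tcp_rot: [-90.0, 0.0, 16.1]
wrist_force: [0.9, -0.8, -0.2]
opening: 0.0108
```

Run:
```python
from h import *
a=snap('wrist','w4'); o=get_obs(); print(o['ee_pos'],o['tcp_rot'],o['wrist_force'],o['torque'],o['opening'])
T=np.array(a['T'])
c=np.linalg.inv(T)@[.577,.128,.06,1]; print(a['fx']*c[0]/c[2]+a['cx'],a['fy']*c[1]/c[2]+a['cy'])
```

```text
[0.57630653 0.12689647 0.16611146] [-9.00186772e+01  7.42416900e-03  1.60798052e+01] [ 0.19160339  0.10823658 -0.69894854] [-0.05166079 -0.0165485   0.01031367] 0.010635228366957699
264.49675031685143 191.79741463633243
```

View pics/w4.png

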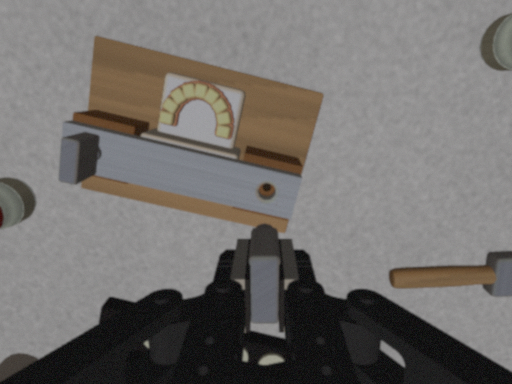

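The hole is at about (267,190). The screw hangs upright between the pads, with its shank at (265,235). Next I refine the hole by segmentation and check where the wing sits in the gripper, then rotate -170° for the second view.

```bash
cat >> h.py <<'E'
def hole(a,u0,v0,r=14):
    im=a['color'].astype(int)
    roi=im[v0-r:v0+r,u0-r:u0+r]; m=((roi[...,2]-roi[...,0])>12)|(roi.sum(-1)<150)
    n,l,s,c=cv2.connectedComponentsWithStats(m.astype('u1'))
    d=[np.hypot(*(c[i]-r))+(s[i,4]<20)*99 for i in range(1,n)]; i=1+int(np.argmin(d))
    x,y,w,h,ar=s[i]; print('hole comp',s[i]+[u0-r,v0-r,0,0,0],c[i]+[u0-r,v0-r])
    return plane(a,u0-r+x+(w-1)/2,v0-r+y+(h-1)/2,.06)
def wing(a,tcp,yaw):
    v,u=np.mgrid[0:384,0:512]; T=np.array(a['T']); z=a['range_z']
    q=np.stack([(u-a['cx'])/a['fx']*z,(v-a['cy'])/a['fy']*z,z],-1)@T[:3,:3].T+T[:3,3]-tcp
    c,s=np.cos(np.radians(yaw)),np.sin(np.radians(yaw))
    x=q[...,0]*c+q[...,1]*s; zt=-q[...,0]*s+q[...,1]*c; h=q[...,2]
    m=(abs(x)<.022)&(abs(zt)<.0045)&(h>.022)&(h<.036)
    print('wing top x range',np.percentile(x[m],[0,2,98,100]),'h',np.median(h[m]),m.sum())
E
python3 - <<'E'
from h import *
a=dict(np.load('pics/w4.npz')); print(hole(a,267,190)); wing(a,np.array([.5763,.1269,.1661]),16.1)
E
```

```text
hole comp [256 183  20  14 209] [265.72727273 189.3923445 ]
[0.57506076 0.12822102 0.06      ]
wing top x range [-0.01494736 -0.01450349  0.0141321   0.01565436] h 0.027014498388473113 1754
```

Call:
move_arm(
  deltas=[
    [[0,0,0,-8.5],[0,0,0,-17],[0,0,0,-25.5],[0,0,0,-34],[0,0,0,-42.5]],
  ],
)

```text
time: 7.4
ee_pos: [0.5764, 0.1261, 0.1661]
tcp_rot: [-90.0, 0.0, 58.8]
wrist_force: [-0.2, 0.3, -0.2]
opening: 0.0109
```

Call:
move_arm(
  deltas=[
    [[0,0,0,-8.5],[0,0,0,-17],[0,0,0,-25.5],[0,0,0,-34],[0,0,0,-42.5]],
  ],
)

```text
time: 7.9
ee_pos: [0.5764, 0.1261, 0.1661]
tcp_rot: [-90.0, 0.0, 101.3]
wrist_force: [0.2, 1.0, -0.3]
opening: 0.0107
```

Call:
move_arm(
  deltas=[
    [[0,0,0,-8.5],[0,0,0,-17],[0,0,0,-25.5],[0,0,0,-34],[0,0,0,-42.5]],
  ],
)

```text
time: 8.4
ee_pos: [0.5764, 0.126, 0.1661]
tcp_rot: [-90.0, 0.0, 143.8]
wrist_force: [0.3, -0.5, -1.1]
opening: 0.0105
```

Call:
move_arm(
  deltas=[
    [[0,0,0,-8.5],[0,0,0,-17],[0,0,0,-25.5],[0,0,0,-34],[0,0,0,-42.5]],
  ],
)

```text
time: 8.9
ee_pos: [0.5764, 0.126, 0.1661]
tcp_rot: [-90.0, 0.0, -173.7]
wrist_force: [0.2, 1.0, -0.6]
opening: 0.0105
```

Call:
move_arm(
  deltas=[
    [[0,0,0,0],[0,0,0,0]],
  ],
)

```text
time: 9.1
ee_pos: [0.5764, 0.1267, 0.166]
tcp_rot: [-90.0, 0.0, -174.2]
wrist_force: [-0.0, 0.3, -0.7]
opening: 0.0105
```

Run:
```python
from h import *
a=snap('wrist','w5'); o=get_obs(); print(o['ee_pos'],o['tcp_rot'],o['q'],o['wrist_force'],o['opening'])
T=np.array(a['T'])
c=np.linalg.inv(T)@[.577,.128,.06,1]; print(a['fx']*c[0]/c[2]+a['cx'],a['fy']*c[1]/c[2]+a['cy'])
cv2.imwrite('pics/w5c.png',cv2.resize(a['color'][100:384,150:400],None,fx=2,fy=2))
wing(a,o['ee_pos'],o['tcp_rot'][2])
```

```text
[0.5763942  0.12696809 0.16595022] [-8.99962806e+01  5.27774439e-03 -1.74192207e+02] [ 1.24247958e+01  9.66800976e+00  8.01470263e+00  8.83418789e+01
 -4.30282813e-03 -1.73382997e+02] [-0.05324388  0.45247956 -1.57708737] 0.010705212551102974
262.55637230659215 189.45607118370333
wing top x range [-0.01474248 -0.01430809  0.01438383  0.01610342] h 0.027042112450441913 1688
```

View pics/w5c.png

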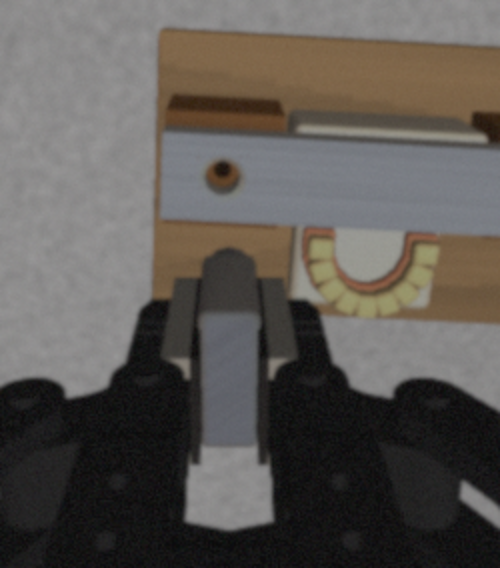

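The crop shows the hole at full-image (261.5,187.5), with the screw upright and centred in the pads. I'll segment the hole in both views with a stricter threshold.

Run:
```python
from h import *
for f,u0,v0 in [('w4',267,190),('w5',261,187)]:
    a=dict(np.load(f'pics/{f}.npz')); im=cv2.GaussianBlur(a['color'],(3,3),0).astype(int); r=11
    roi=im[v0-r:v0+r+1,u0-r:u0+r+1]; d=roi[...,2]-roi[...,0]
    for t in (0,10,20):
        m=(d>t)|(roi.sum(-1)<170); n,l,s,c=cv2.connectedComponentsWithStats(m.astype('u1'),connectivity=4)
        i=l[r,r] or 1; x,y,w,h,ar=s[i]; cb=(u0-r+x+(w-1)/2,v0-r+y+(h-1)/2); cc=c[i]+[u0-r,v0-r]
        print(f,t,(w,h,ar),cb,cc,plane(a,*cb,.06)[:2],plane(a,*cc,.06)[:2])
    print(d[::2,::2])
```

```text
w4 0 (np.int32(21), np.int32(21), np.int32(359)) (np.float64(266.0), np.float64(191.0)) [265.65738162 191.1086351 ] [0.57608438 0.12890983] [0.57623787 0.12868655]
w4 10 (np.int32(19), np.int32(16), np.int32(238)) (np.float64(266.0), np.float64(190.5)) [265.55462185 189.8697479 ] [0.57570802 0.12880017] [0.57532717 0.1283412 ]
w4 20 (np.int32(17), np.int32(13), np.int32(174)) (np.float64(266.0), np.float64(190.0)) [266.13218391 189.52873563] [0.57533199 0.12869061] [0.57495026 0.12868264]
[[-10 -10 -10 -10  -9  -9  -9 -10  -9 -10  -9  -9]
 [-11 -10  -8  -2   2   2   2  -2  -7  -9 -10 -10]
 [ -9  -5   6  18  15  12  14  13   6  -3  -9 -10]
 [ -6   7  27  34  20  16  18  28  28   8  -5 -10]
 [  3  21  46  43  20  16  18  34  50  25   1  -8]
 [  8  28  54  50  32  23  27  43  56  34   4  -7]
 [ 10  20  49  57  49  43  46  53  53  26   1  -6]
 [  9  15  30  49  54  54  55  51  33  11  -1  -7]
 [  6  11  11  22  33  37  37  26  13   2  -2  -8]
 [ -1  10  10   9  10  13  11   7   4  -1  -5  -9]
 [ -7   2  10  10   8   6   5   4   1  -3  -8  -9]
 [ -9  -7   0   6   7   5   4   1  -2  -7  -9
[... 409 characters left out ...]
oat64(187.0)) [260.79888268 186.75977654] [0.5787895 0.1293485] [0.57896043 0.12951645]
[[-10 -10 -10  -8  -9  -9  -9  -9  -9  -9 -10 -10]
 [ -8  -9  -9  -5   0   0   1  -3  -7  -8  -8  -9]
 [ -9  -6   2  12  16  13  12  14   8  -2  -8 -10]
 [ -8   2  17  32  25  16  14  26  31  15  -3 -10]
 [ -5   9  36  45  25  17  15  27  46  32   8  -6]
 [  0  15  48  50  30  19  17  33  51  43  16  -1]
 [ -1  11  45  54  45  37  38  49  54  37  14   2]
 [ -3   4  26  46  52  52  54  53  42  20  12   2]
 [ -5  -1   8  23  35  43  42  35  20  10   9   0]
 [ -7  -5   0   7  12  15  13  10   7   7   6  -4]
 [ -9  -9  -6  -2   2   3   4   2   5   4  -2  -9]
 [-10 -10  -7  -9  -5  -3  -2  -2  -1  -4  -8 -10]]
```

The two views average to a hole centre of (0.577, 0.129). I move over it and descend to just above the bar.

Call:
move_arm(
  deltas=[
    [[-0.0008,0.01,-0.0019,0],[-0.0008,0.03,-0.0019,0],[-0.0008,0.05,-0.0019,0],[-0.0008,0.06,-0.0019,0],[-0.0008,0.065,-0.0019,0]],
  ],
)

```text
time: 9.65
ee_pos: [0.5763, 0.1298, 0.0993]
tcp_rot: [-90.0, -0.1, -173.9]
wrist_force: [-0.2, -0.3, -1.1]
opening: 0.0104
```

Call:
move_arm(
  deltas=[
    [[0,0,0,0],[0,0,0,0],[0,0,0,0]],
  ],
)

```text
time: 9.95
ee_pos: [0.5774, 0.1299, 0.1018]
tcp_rot: [-90.0, 0.1, -173.9]
wrist_force: [-0.6, 0.1, -0.3]
opening: 0.0106
```

Call:
move_arm(
  deltas=[
    [[0,0.002,0.0006,0],[0,0.004,0.0006,0],[0,0.006,0.0006,0],[0,0.008,0.0006,0],[0,0.008,0.0006,0]],
  ],
)

```text
time: 10.45
ee_pos: [0.5768, 0.1292, 0.0923]
tcp_rot: [-90.0, -0.0, -173.9]
wrist_force: [0.4, -0.5, -0.6]
opening: 0.0102
```

Call:
move_arm(
  deltas=[
    [[0,0.002,0,0],[0,0.003,0,0],[0,0.004,0,0],[0,0.004,0,0]],
  ],
)

```text
time: 10.85
ee_pos: [0.5769, 0.1292, 0.0886]
tcp_rot: [-90.0, -0.0, -173.9]
wrist_force: [-0.1, 0.5, -0.8]
opening: 0.0109
```

The tip is about 8 mm inside the hole with no contact force. I continue down gently.

Call:
move_arm(
  deltas=[
    [[0,0.0015,0,0],[0,0.003,0,0],[0,0.0045,0,0],[0,0.006,0,0],[0,0.006,0,0]],
  ],
)

```text
time: 11.35
ee_pos: [0.5769, 0.1292, 0.0825]
tcp_rot: [-90.0, -0.0, -173.9]
wrist_force: [0.2, 0.2, -1.0]
opening: 0.0106
```

Call:
move_arm(
  deltas=[
    [[0,0.001,0,0],[0,0.002,0,0],[0,0.003,0,0],[0,0.004,0,0],[0,0.004,0,0]],
  ],
)

```text
time: 11.85
ee_pos: [0.5769, 0.1292, 0.0786]
tcp_rot: [-90.0, -0.0, -173.9]
wrist_force: [0.0, -0.3, -0.2]
opening: 0.0105
```

Call:
move_arm(
  deltas=[
    [[0,0.0005,0,0],[0,0.001,0,0],[0,0.0015,0,0],[0,0.002,0,0],[0,0.002,0,0]],
  ],
)

```text
time: 12.35
ee_pos: [0.5769, 0.1292, 0.0767]
tcp_rot: [-90.0, -0.0, -173.9]
wrist_force: [0.2, 0.7, -1.3]
opening: 0.0109
```

Call:
move_arm(
  deltas=[
    [[0,0.0003,0,0],[0,0.0006,0,0],[0,0.0009,0,0],[0,0.0012,0,0],[0,0.0012,0,0]],
  ],
)

```text
time: 12.85
ee_pos: [0.5771, 0.1293, 0.0759]
tcp_rot: [-90.0, 0.0, -173.9]
wrist_force: [-0.7, -0.4, 1.1]
opening: 0.0105
```

Call:
move_arm(
  deltas=[
    [[0,0.0003,0,0],[0,0.0006,0,0],[0,0.0009,0,0],[0,0.0009,0,0]],
  ],
)

```text
time: 13.25
ee_pos: [0.5772, 0.1293, 0.0754]
tcp_rot: [-90.0, 0.0, -173.9]
wrist_force: [-1.4, -0.3, 5.9]
opening: 0.0106
```

Call:
move_arm(
  deltas=[
    [[0,0.0004,0,0],[0,0.0008,0,0],[0,0.0012,0,0],[0,0.0015,0,0],[0,0.0015,0,0]],
  ],
)

```text
time: 13.75
ee_pos: [0.5773, 0.1293, 0.0749]
tcp_rot: [-90.0, 0.1, -173.9]
wrist_force: [-3.6, -0.9, 12.7]
opening: 0.011
```

Call:
move_arm(
  deltas=[
    [[0.0003,0.0004,0,0],[0.0006,0.0008,0,0],[0.0006,0.0012,0,0],[0.0006,0.0016,0,0],[0.0006,0.0016,0,0]],
  ],
)

```text
time: 14.25
ee_pos: [0.5773, 0.1294, 0.0745]
tcp_rot: [-90.0, 0.2, -173.9]
wrist_force: [-3.8, -1.4, 19.3]
opening: 0.011
```

About 19–20 N. Now I turn clockwise while following down.

Call:
move_arm(
  deltas=[
    [[0,0.0003,0,8.5],[0,0.0003,0,17],[0,0.0003,0,25.5],[0,0.0003,0,34],[0,0.0003,0,42.5]],
  ],
)

```text
time: 14.75
ee_pos: [0.5778, 0.1296, 0.0741]
tcp_rot: [-90.2, 0.2, 143.3]
wrist_force: [-0.5, 0.1, 13.0]
opening: 0.0107
```

Call:
move_arm(
  deltas=[
    [[0,0.0008,0,0],[0,0.0014,0,0],[0,0.0016,0,0]],
  ],
)

```text
time: 15.05
ee_pos: [0.5779, 0.1296, 0.0729]
tcp_rot: [-90.2, 0.2, 143.6]
wrist_force: [-4.2, 0.1, 20.0]
opening: 0.011
```

Call:
move_arm(
  deltas=[
    [[0,0.0003,0,8.5],[0,0.0006,0,17],[0,0.0008,0,25.5],[0,0.001,0,34],[0,0.0011,0,42.5]],
  ],
)

```text
time: 15.55
ee_pos: [0.5775, 0.1295, 0.0722]
tcp_rot: [-90.3, -0.0, 100.8]
wrist_force: [-6.1, -0.6, 24.4]
opening: 0.0109
```

Call:
move_arm(
  deltas=[
    [[0,0,0.0005,8.5],[0,0.0001,0.0008,17],[0,0.0002,0.0008,25.5],[0,0.0003,0.0008,34],[0,0.0004,0.0008,42.5]],
  ],
)

```text
time: 16.05
ee_pos: [0.5771, 0.1296, 0.0717]
tcp_rot: [-90.2, -0.2, 58.3]
wrist_force: [-3.4, 0.5, 22.3]
opening: 0.0107
```

Call:
move_arm(
  deltas=[
    [[0,0.0001,0,8.5],[0,0.0002,0,17],[0,0.0003,0,25.5],[0,0.0005,0,34],[0,0.0006,0,42.5]],
  ],
)

```text
time: 16.55
ee_pos: [0.5772, 0.1296, 0.071]
tcp_rot: [-90.0, -0.3, 15.8]
wrist_force: [-3.8, -1.2, 21.3]
opening: 0.0109
```

Call:
move_arm(
  deltas=[
    [[0,0.0002,0,8.5],[0,0.0003,0,17],[0,0.0004,0,25.5],[0,0.0006,0,34],[0,0.0007,0,42.5]],
  ],
)

```text
time: 17.05
ee_pos: [0.5773, 0.1295, 0.0704]
tcp_rot: [-89.8, -0.2, -26.7]
wrist_force: [-2.6, -0.5, 19.3]
opening: 0.0107
```

Run:
```python
from h import *
a=snap('wrist','w6'); o=get_obs(); print(o['ee_pos'],o['tcp_rot'],o['q'][5],o['wrist_force'],o['opening'])
wing(a,o['ee_pos'],o['tcp_rot'][2])
```

```text
[0.57728598 0.12953105 0.07032853] [-89.7821153   -0.24437073 -27.29602242] 39.93721064743137 [-2.34041084 -0.76615555 21.58738164] 0.010627332281294116
wing top x range [-0.01536338 -0.01484286  0.013655    0.01533147] h 0.027087845320908827 1712
```

No grip slip: the wing top is still 27.1 mm above the TCP. The turn gives at most 3.5 mm of thread so far, and depth corrected for the wood's give suggests about 3.1 mm. I turn some 55–60° more.

Call:
move_arm(
  deltas=[
    [[0,0.0002,0,8.5],[0,0.0003,0,17],[0,0.0005,0,25.5],[0,0.0007,0,34],[0,0.0008,0,42.5]],
  ],
)

```text
time: 17.6
ee_pos: [0.5773, 0.1294, 0.0696]
tcp_rot: [-89.7, -0.1, -69.2]
wrist_force: [-2.1, 0.3, 20.6]
opening: 0.0106
```

Call:
move_arm(
  deltas=[
    [[0,0.0001,0,7],[0,0.0002,0,14],[0,0.0002,0,14]],
  ],
)

```text
time: 17.9
ee_pos: [0.5773, 0.1294, 0.0693]
tcp_rot: [-89.7, 0.0, -83.1]
wrist_force: [-3.0, -0.9, 20.5]
opening: 0.0106
```

Now I ease the push to about 6 N, still gripped, and compare heights with the first contact (TCP 0.0754 at 5.9 N).

Call:
move_arm(
  deltas=[
    [[0,-0.001,0,0],[0,-0.002,0,0],[0,-0.003,0,0],[0,-0.003,0,0]],
  ],
)

```text
time: 18.3
ee_pos: [0.5772, 0.1293, 0.0711]
tcp_rot: [-89.7, 0.0, -82.9]
wrist_force: [0.7, 1.0, 11.4]
opening: 0.0107
```

The height drop is about 3.3–3.8 mm, which matches some angle lost to catching. It's probably just short, so I press again and turn about 34° more.

Call:
move_arm(
  deltas=[
    [[0,0.001,0,0],[0,0.002,0,0],[0,0.003,0,0],[0,0.003,0,0]],
  ],
)

```text
time: 18.7
ee_pos: [0.5773, 0.1293, 0.0694]
tcp_rot: [-89.7, 0.0, -82.9]
wrist_force: [-1.7, -1.0, 21.2]
opening: 0.0108
```

Call:
move_arm(
  deltas=[
    [[0,0.0001,0,8.5],[0,0.0003,0,17],[0,0.0004,0,25.5],[0,0.0005,0,34],[0,0.0005,0,34]],
  ],
)

```text
time: 19.2
ee_pos: [0.5772, 0.1293, 0.0688]
tcp_rot: [-89.8, 0.2, -117.2]
wrist_force: [-3.5, -0.6, 20.5]
opening: 0.0108
```

Call:
move_arm(
  deltas=[
    [[0,-0.001,0,0],[0,-0.002,0,0],[0,-0.003,0,0],[0,-0.004,0,0],[0,-0.004,0,0]],
  ],
)

```text
time: 19.7
ee_pos: [0.577, 0.1293, 0.0711]
tcp_rot: [-89.8, 0.1, -116.9]
wrist_force: [1.8, 0.1, 8.1]
opening: 0.0105
```

Call:
move_arm(
  deltas=[
    [[0,-0.0005,0,0],[0,-0.0006,0,0],[0,-0.0006,0,0]],
  ],
)

```text
time: 20.0
ee_pos: [0.5769, 0.1292, 0.0714]
tcp_rot: [-89.8, 0.1, -116.9]
wrist_force: [2.0, -0.2, 6.3]
opening: 0.0103
```

Run:
```python
from h import *
a=snap('wrist','w7'); o=get_obs(); print(o['ee_pos'],o['tcp_rot'],o['q'][5],o['wrist_force'],o['opening'])
wing(a,o['ee_pos'],o['tcp_rot'][2])
```

```text
[0.57692715 0.12924658 0.07133903] [ -89.83658897    0.12037819 -116.88625934] 129.51901907753245 [ 1.88978485 -0.30724883  6.97713936] 0.010665696236291655
wing top x range [-0.01487949 -0.01448596  0.01410342  0.0155917 ] h 0.027098498379105822 1698
```

At 6.3 N the TCP is at 0.0714, against 0.0754 at first contact, so about 4.0 mm. That's right on the limit, so I add one last 20° (+0.3 mm) for margin.

Call:
move_arm(
  deltas=[
    [[0,0.001,0,0],[0,0.002,0,0],[0,0.003,0,0],[0,0.004,0,0],[0,0.0045,0,0]],
  ],
)

```text
time: 20.55
ee_pos: [0.5772, 0.1293, 0.0689]
tcp_rot: [-89.8, 0.2, -116.9]
wrist_force: [-4.7, -1.3, 23.6]
opening: 0.0107
```

Call:
move_arm(
  deltas=[
    [[0,0.0002,0,7],[0,0.0003,0,14],[0,0.0004,0,20],[0,0.0004,0,20]],
  ],
)

```text
time: 20.95
ee_pos: [0.5773, 0.1294, 0.0686]
tcp_rot: [-89.8, 0.3, -137.1]
wrist_force: [-1.7, 0.2, 20.3]
opening: 0.0104
```

Call:
move_arm(
  deltas=[
    [[0,-0.001,0,0],[0,-0.002,0,0],[0,-0.003,0,0],[0,-0.004,0,0],[0,-0.0045,0,0]],
  ],
)

```text
time: 21.45
ee_pos: [0.577, 0.1293, 0.0711]
tcp_rot: [-89.9, 0.2, -136.9]
wrist_force: [2.5, 1.0, 7.1]
opening: 0.0108
```

That gives about 4.3 mm. I unload the rest, open and retreat.

Call:
move_arm(
  deltas=[
    [[0,-0.0005,0,0],[0,-0.001,0,0],[0,-0.001,0,0]],
  ],
)

```text
time: 21.75
ee_pos: [0.5766, 0.1293, 0.0715]
tcp_rot: [-89.9, 0.1, -136.9]
wrist_force: [3.5, 1.5, 6.0]
opening: 0.0106
```

Call:
move_arm(
  deltas=[
    [[0,0,0,0],[0,0,0,0],[0,0,0,0],[0,0,0,0],[0,0,0,0]],
  ],
  claw=0.04,
)

```text
time: 22.25
ee_pos: [0.5754, 0.129, 0.0703]
tcp_rot: [-90.0, -0.0, -136.9]
wrist_force: [-1.0, -0.5, -0.7]
opening: 0.0403
```

Call:
move_arm(
  deltas=[
    [[0,-0.01,0,0],[0,-0.03,0,0],[0,-0.06,0,0],[0,-0.09,0,0],[0,-0.11,0,0]],
  ],
)

```text
time: 22.75
ee_pos: [0.576, 0.1291, 0.1838]
tcp_rot: [-89.9, 0.1, -136.9]
wrist_force: [-0.5, 0.5, 0.2]
opening: 0.0398
```

Call:
move_arm(
  deltas=[
    [[0,0,0,0],[0,0,0,0],[0,0,0,0]],
  ],
)

```text
time: 23.05
ee_pos: [0.5752, 0.1289, 0.1796]
tcp_rot: [-90.0, -0.1, -136.9]
wrist_force: [0.5, -0.0, -0.4]
opening: 0.0397
```

Run:
```python
from h import *
a=snap('wrist','w8'); t=snap('top','top2'); o=get_obs(); print(o['time'],o['ee_pos'],o['wrist_force'],o['opening'])
v,u=np.mgrid[0:384,0:512]; T=np.array(a['T']); z=a['range_z']
q=np.stack([(u-a['cx'])/a['fx']*z,(v-a['cy'])/a['fy']*z,z],-1)@T[:3,:3].T+T[:3,3]
m=(np.hypot(q[...,0]-.577,q[...,1]-.129)<.026)&(q[...,2]>.085)&(q[...,2]<.12)
print(m.sum(),np.median(q[m],0),cv2.minAreaRect((q[m][:,:2]*1000).astype('f4')))
A=cv2.resize(t['color'][90:270,80:430],(512,264)); cv2.imwrite('pics/fin.png',np.vstack([a['color'][:300],A]))
```

```text
23.15 [0.5751322  0.12893443 0.17944573] [ 0.97775512 -0.04523503 -0.16620141] 0.03989895008109074
779 [0.57872558 0.13082505 0.09880079] ((577.138916015625, 129.65744018554688), (29.317888259887695, 11.745616912841797), 43.02147674560547)
```

View pics/fin.png

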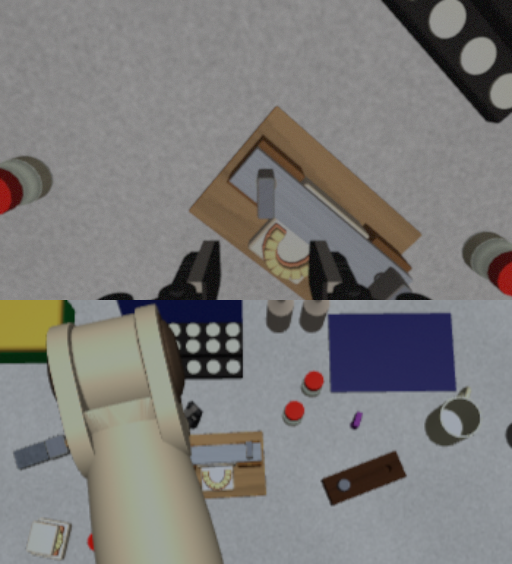

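The final picture shows the wing screw standing upright in the hole, with its head at (265,193). Its centre is (0.577, 0.130). The measured head top is 98.8 mm, or about 99.8 mm after the 1 mm bias seen at the rack. That puts the point at about 35.8 mm, so roughly 4.2 mm of thread. The visible neighbours (knurled screw, two jars, mug, dental model and brush) are where they were. Handing in.

```bash
python3 -c "
from h import *
print(job_done())"
```

```text
the job is handed in; nothing more can be done
None
```

The wing screw is standing in the bar's empty hole with about 4.2 mm of thread cut. I've handed the job in after about 23 s of robot time. I took it from the stand, stood it point down in the hole, and turned it about 320° clockwise at a push of mostly 19–24 N. Then I unloaded it, let go and backed off.

**Depth:** the last two checks agree. The tool sat about 4.3 mm lower than at first contact under the same light push, and the final depth picture puts the point about 4.2 mm into the wood. I judged it just short at about 302° of turn, so the last 20° was added for margin.

**Push:** the highest reading was 24.4 N, well under 35 N. It dipped to 13 N once at the start of turning, so I pressed up to 20 N again before going on.

**End state:** the gripper touches nothing and the screw's wing is level and centred over the hole. The other things in view had not moved, but the arm hid the jar near the dental model in the last top picture.

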